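Load the sachet dispenser and hold its serving tray open

TASK

Set the loose sachet magazine upright onto the dispenser stand so that both steel pegs go fully into its foot (either way round), and let go of it. Then take the black post of the spring-return serving tray, pull the tray out until its red pointers lie on the green marks, and finish while still holding it there with the gripper: the tray springs back if released. Leave everything else on the table where it stands.

Things in the scene. Friction and masses are not known exactly. Their poses are not given: they have to be found in the camera images.
- magazine_center (a point): Loose sachet magazine: clear upright box of red and white sachets, blue lid and foot; 50 mm in its x, 110 mm in y, 115 mm tall, 0.25 to 0.5 kg. The point is its centre, 57.5 mm above its underside, which has two 18 mm square sockets, 22 mm deep, at x = 0, y = +30 and -30 mm. Grip it across its 50 mm, near the top. It starts on the table left or right of the stand, the cups on the other side.
- seat (a point): Centre of the top of the fixed stand's blue seat plate (80 mm in x, 136 mm in y, top 60 mm above the table); the magazine's underside must rest here. Axes: +x to the stand's back, z up; the tray comes out towards -x. Two upright steel pegs, 14 mm in diameter, 18 mm tall with tapered tops, stand on it at x = 0, y = +30 and -30 mm.
- stand: The dispenser stand, origin at table height under seat, same axes. A 12 mm thick white deck reaches from 50 mm behind to 210 mm in front (-x) of the origin, 136 mm wide, with grey rails 30 mm high, 48 to 64 mm either side of the middle, along its front part.
- tray_grip (a point): Point on the axis of the tray's handle, a black upright round post, 22 mm in diameter; the post runs from about 24 to 100 mm above the table, this point is 80 mm above the table. With the tray shut it stands 105 mm in front (-x) of the seat's centre. Its axes are those of the stand and it moves with the tray.
- tray_index (a point): Point on the line of the tray's two thin red pointers, half-way between them, 32.5 mm above the table, on the post's axis: the pointers stick out left and right over the rails. It moves with the tray; axes as the stand.
- mark: Pair of green clips, 12 mm wide along x, one over each rail. The origin is at table height half-way between the two clips, its x axis is the stand's x. The tray is at the mark when the pointers' line is at the clips' middle (x = 0 here); the clips are 6 mm to either side of it. They are fixed, but where along the rails they sit varies: 35 to 60 mm of pull.
- tray (a joint): How far the serving tray is pulled out, m: 0 shut, 0.085 at the stop; it grows as the tray moves along the stand's -x. A spring pulls it shut: 5 N when shut, growing 1 N for each 10 mm; about 8.5 to 11 N at the mark.
- stir_bowl: Bystander: blue bowl, 116 mm across and 45 mm tall, stirrers standing up to 105 mm high. Origin at the centre of its underside. Leave it alone.
- sachet_bowl: Bystander: red bowl of sachets, 116 mm across and 45 mm tall. Origin at the centre of its underside. Leave it alone.
- cups_center (a point): Bystander: stack of white cups, 72 mm across and 165 mm tall, on the opposite side of the stand from the magazine. Its point is 80 mm above its underside. Leave it alone.
- bottle_center (a point): Bystander: clear water bottle with blue cap, 66 mm across and 200 mm tall; point half-way up. Leave it alone.
- jar_center (a point): Bystander: amber jar, 60 mm across and 90 mm tall; point half-way up. Leave it alone.

How it is judged:
By the outcome, as a careful person would: the job done as asked, in the order asked, and still so for the second after the job is handed in, while the arm keeps its last pose, push and grip.
It also fails if it takes over 50 s, if anything falls off the work surface, if the arm or the gripper's body presses on something with over 40 N, if the wrist force passes 120 N, or if a joint passes its speed limit or range.

ROBOT

A 6-joint arm with a two-finger parallel gripper is mounted at the origin on the work surface. World frame = base frame: x ahead of the robot, y to its left, z up, the work surface at z = 0. Lengths are in m, angles in rad, forces in N, time in s.
With the tool pointing down it reaches from about 0.275 to 0.875 m from the base axis. Payload 12.5 kg.
Tool frame: the origin (TCP) lies at the very end of the fingers, on their centre line; the grasp point (between the pads) lies 19 mm behind it; x points along the fingers, y is the direction in which the jaws open and shut, and the axes are right-handed (so a half turn about x gives the same grasp; the last joint's range is limited). The gripper opens to 85 mm and grips with 20 to 120 N. Pads are 22 mm wide; open, the fingers measure 114 mm over their backs; the gripper's body (76 mm by 85 mm) begins 54 mm behind the grasp point. The pads swing forward as they close: fully open they stand 13 mm farther back than shut.
Start: joints at [-1.306, 0.351, 1.652, -0, 1.139, -0.085], TCP at [0.189, -0.517, 0.231] pointing down, gripper open.
Joint ranges: [-2.75, 2.75], [-0.79, 2.1], [0.01, 2.65], [-1.57, 4.71], [0.07, 3.14], [-2.87, 2.87]. Speed limits (rad/s): [2.22, 2.22, 2.79, 3.14, 3.14, 3.14].

INTERFACE

Orientations are given as a 3x3 rotation matrix whose columns are the frame's x, y, z axes.
In Python, from bench import manip gives the robot as it stands. Calls block until the motion is done:
- manip.move_ptp(position, orientation): joint-space move of the TCP to a pose.
- manip.move_l(position, attitude=None, max_speed=0.15): straight line of the TCP; attitude=None keeps the orientation; max_speed is the mean speed in m/s.
- manip.move_j(angles): joint-space move.
- manip.set_gripper(opening, effort=None): opening from 0.0 (shut) to 1.0 (fully open); effort is the grip in N (None keeps the last); returns when the fingers have stopped.
- manip.dwell(seconds).
- manip.inverse_kinematics(position, orientation): joint angles nearest the present ones, or None.
- manip.grab_frame(name): name is "scene" or "top"; returns (picture, depth): 400x640x3 uint8, red, green, blue; 400x640 float32, m along the optical axis (not along the pixel's ray), 0 where there is no reading.
- manip.get_calibration(name): a dict with "camera_matrix" (3x3 intrinsics, pixels), "R" (3x3) and "t" (3): a world point X has camera coordinates R X + t. Camera axes: x right, y down, z forward; pixel columns grow to the right and rows downward; lengths in m; the calibration is good to about 2 mm. A picture is of the moment at which its call begins. get_calibration takes no time and is no camera call.
A pose or a line that the arm cannot do raises manip.Unreachable and nothing moves.
- manip.sign_off(): hands the job in, once; it reports no verdict.
Trained networks look in the newest picture that a camera, given by its name, has taken for a name from the list of things; names that differ only in an ending like _2 or _b are one class to them, and where a whole thing is asked for, a point or a joint stands for the part that bears it (a point fixed in the world has none). Each returns a list of dicts, best first, with "confidence" (0 to 1); they miss things now and then, are a little off and sometimes report something else, mostly with a low value. They report only what shows in the picture. A call takes as long as a camera call.
- manip.look_for(camera, name): "at" ([x, y, z] in m, in world coordinates, good to about 4 mm: the middle of the surface that is visible of it).
Readings, each from a call of its own:
- manip.current_time(): time.
- manip.current_qpos(): joint angles.
- manip.current_joint_vel(): joint speeds.
- manip.current_joint_torque(): joint torques, N m.
- manip.current_ee_pos(): TCP position.
- manip.current_tcp_rot(): TCP orientation.
- manip.current_force(): force on the tool from outside, world axes, zero at the start.
- manip.current_ft_torque(): the same for the moment, N m.
- manip.current_grip_width(): opening from 0.0 (shut) to 1.0 (fully open).
Only numpy, scipy, OpenCV 4.12 (cv2) and the standard library are available. Lean on these libraries where they do the work, as an engineer would, in place of code of your own. Each camera call takes 0.05 s, during which the arm holds its last target. There are 200 camera calls.

## Working session

There is one attempt and no reset: what is moved stays moved. The work goes in short steps, each a Python script; the robot and the scene stay as the last script left them, time stands still between calls to the robot, and variables do not carry over. Pictures are saved under pics/ and viewed, about 8 in all and at most 12, crops included, and the job is handed in when it is done.

```bash
mkdir -p pics; ls; cat > h.py <<'E'
import numpy as np, cv2
from bench import manip as m
def snap(cam,fn=None):
    p,d=m.grab_frame(cam)
    if fn: cv2.imwrite('pics/'+fn,p[:,:,::-1])
    c=m.get_calibration(cam); K=np.array(c['camera_matrix']);R=np.array(c['R']);t=np.array(c['t'])
    v,u=np.mgrid[:400,:640]
    X=np.stack([(u-K[0,2])/K[0,0]*d,(v-K[1,2])/K[1,1]*d,d],-1)
    W=(X-t)@R   # R^T (X-t)
    W[d==0]=np.nan
    return p,d,W
def proj(cam,P):
    c=m.get_calibration(cam); q=np.array(c['camera_matrix'])@(np.array(c['R'])@P+np.array(c['t'])); return q[:2]/q[2]
def down(yaw): # tool x down, jaw axis y at yaw
    y=np.array([np.cos(yaw),np.sin(yaw),0]); x=np.array([0,0,-1.]); return np.column_stack([x,y,np.cross(x,y)])
E
python3 - <<'E'
from h import *
np.set_printoptions(precision=4,suppress=True)
for cam in('scene','top'):
    p,d,W=snap(cam,cam+'0.png'); np.save(cam+'W.npy',W); np.save(cam+'p.npy',p)
    for n in ['magazine_center','stand','tray_grip','tray_index','mark','stir_bowl','sachet_bowl','cups_center','bottle_center','jar_center']:
        print(cam,n,[(np.round(r['at'],3).tolist(),round(r['confidence'],2),proj(cam,np.array(r['at'])).round().tolist()) for r in m.look_for(cam,n)[:2]])
print(m.current_tcp_rot(),m.current_time())
E
```

```text
pics
scene magazine_center [([0.768, 0.285, 0.104], 0.46, [407.0, 266.0]), ([0.681, -0.338, 0.06], 0.31, [208.0, 175.0])]
scene stand [([0.589, 0.068, 0.036], 0.8, [349.0, 210.0])]
scene tray_grip [([0.487, 0.064, 0.034], 0.64, [364.0, 191.0])]
scene tray_index [([0.485, 0.055, 0.032], 0.66, [361.0, 191.0])]
scene mark []
scene stir_bowl [([0.762, -0.212, 0.034], 0.72, [223.0, 211.0])]
scene sachet_bowl [([0.783, 0.041, 0.039], 0.6, [300.0, 250.0])]
scene cups_center [([0.509, 0.295, 0.098], 0.66, [447.0, 203.0])]
scene bottle_center [([0.768, 0.283, 0.106], 0.58, [405.0, 266.0]), ([0.68, -0.338, 0.062], 0.19, [208.0, 174.0])]
scene jar_center [([0.786, 0.04, 0.036], 0.67, [299.0, 252.0]), ([0.68, -0.339, 0.061], 0.63, [208.0, 175.0])]
top magazine_center [([0.52, -0.3, 0.117], 0.67, [469.0, 242.0]), ([0.766, -0.219, 0.033], 0.46, [410.0, 135.0])]
top stand [([0.506, 0.056, 0.031], 0.56, [293.0, 253.0])]
top tray_grip [([0.505, 0.062, 0.025], 0.64, [290.0, 254.0])]
top tray_index [([0.503, 0.058, 0.03], 0.92, [292.0, 255.0])]
top mark [([0.448, 0.101, 0.03], 0.42, [273.0, 281.0])]
top stir_bowl [([0.765, -0.22, 0.027], 0.55, [411.0, 137.0])]
top sachet_bowl [([0.777, 0.038, 0.042], 0.77, [299.0, 132.0])]
top cups_center [([0.483, 0.264, 0.127], 0.68, [182.0, 269.0])]
top bottle_center [([0.73, 0.266, 0.13], 0.61, [183.0, 144.0])]
top jar_center [([0.664, -0.344, 0.088], 0.91, [479.0, 173.0])]
[[-0.      0.3427 -0.9394]
 [ 0.     -0.9394 -0.3427]
 [-1.     -0.      0.    ]] 1.1
```

View pics/top0.png

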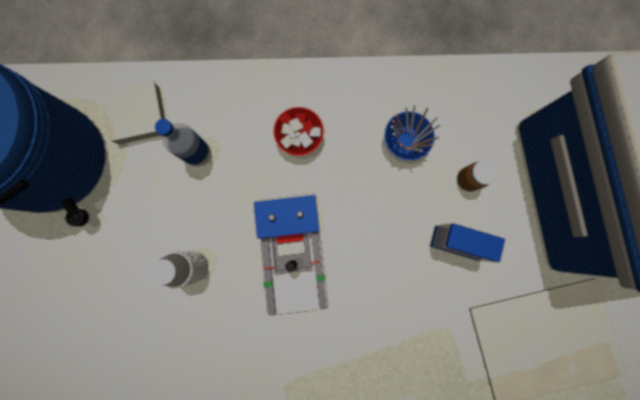

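View pics/scene0.png

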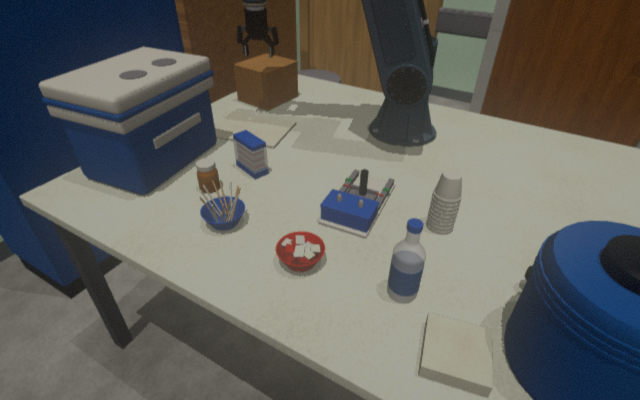

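Top picture: the magazine's blue lid is at about (475,243), and the seat at (287,217) with pegs at (271,217) and (300,214). The post is at (291,266), the red pointers at rows 265–268, and the green clips at (268,284) and (321,278). Scene picture: nothing lies between the magazine and the stand. Next I measure the lid, seat, pegs, post and clips from colour and depth.

```bash
cat >> h.py <<'E'
def rect(W,mask):
    P=W[mask][:,:2].astype(np.float32); (c,s,a)=cv2.minAreaRect(P); return c,s,a,np.nanmedian(W[mask][:,2]),len(P)
def colour(p):
    h,s,v=cv2.split(cv2.cvtColor(p,cv2.COLOR_RGB2HSV)); h=h.astype(int)
    return dict(blue=(h>105)&(h<130)&(s>120), green=(h>45)&(h<85)&(s>90), red=((h<8)|(h>172))&(s>120))
def ontop(cam,mask,z): # mask pixels intersected with plane z -> world xy
    c=m.get_calibration(cam); K=np.array(c['camera_matrix']);R=np.array(c['R']);t=np.array(c['t'])
    v,u=np.nonzero(mask); r=(np.linalg.inv(K)@np.stack([u,v,np.ones_like(u)]).astype(float)).T@R
    o=-R.T@t; return o[:2]+r[:,:2]*((z-o[2])/r[:,2])[:,None]
E
python3 - <<'E'
from h import *
np.set_printoptions(precision=4,suppress=True)
W=np.load('topW.npy');p=np.load('topp.npy');C=colour(p)
x,y,z=W[...,0],W[...,1],W[...,2]
v,u=np.mgrid[:400,:640]
def box(a,b,c,d): return (u>=a)&(u<=c)&(v>=b)&(v<=d)
lid=C['blue']&box(430,215,510,270)&(z>.1); seat=C['blue']&box(250,190,325,242)&(abs(z-.06)<.008)
for n,mk,zz in(('lid',lid,.115),('seat',seat,.06)):
    print(n,rect(W,mk)); P=ontop('top',mk,zz).astype(np.float32); print('  ray',cv2.minAreaRect(P), P.mean(0))
for n in('green','red'):
    k,l,s,c=cv2.connectedComponentsWithStats((C[n]&box(255,240,330,290)).astype(np.uint8))
    for i in range(1,k):
        if s[i,4]>4: print(n,c[i],s[i,4],np.nanmedian(z[l==i]),ontop('top',l==i,.0325).mean(0))
peg=box(255,200,320,235)&(z>.066)
print('peg',np.nonzero(peg)[0].size)
P=W[peg]; print(P[:30])
post=box(275,245,310,285)&(z>.07); print('post',W[post].mean(0) if post.any() else 0, np.nanmax(z[post]) , W[post&(z>.09)].mean(0))
big=cv2.resize(p[185:325,240:345][:,:,::-1],None,fx=5.5,fy=4.2*5.5/5.5*1,interpolation=cv2.INTER_CUBIC)
cv2.imwrite('pics/crop1.png',cv2.resize(p[190:320,240:340][:,:,::-1],None,fx=4.5,fy=4.5,interpolation=cv2.INTER_CUBIC))
c=m.get_calibration('top');print(-np.array(c['R']).T@np.array(c['t']))
E
```

```text
lid ((0.5188499093055725, -0.3128025233745575), (0.10742528736591339, 0.04792734980583191), 71.77906036376953, np.float64(0.11488717086211131), 1319)
  ray ((0.5187785029411316, -0.31100350618362427), (0.10875360667705536, 0.04870348796248436), 71.81746673583984) [ 0.519 -0.311]
seat ((0.5851132869720459, 0.0674932599067688), (0.07814302295446396, 0.13149422407150269), 5.294153690338135, np.float64(0.06045103092199315), 2109)
  ray ((0.585005521774292, 0.06729219853878021), (0.07818937301635742, 0.13106271624565125), 5.224313259124756) [0.5849 0.0674]
green [320.     277.7273] 33 0.03271739393426801 [ 0.4516 -0.0024]
green [267.8824 283.9706] 34 0.03227647785505368 [0.4414 0.1111]
red [285.9322 240.8136] 59 0.02638410174261431 [0.5335 0.0706]
red [268.     267.5714] 7 0.035824571994074315 [0.4764 0.1106]
peg 74
[[0.5948 0.0385 0.0738]
 [0.5947 0.0364 0.0746]
 [0.5944 0.0342 0.0772]
 [0.5925 0.0405 0.0766]
 [0.5925 0.0385 0.0762]
 [0.5923 0.0363 0.0776]
 [0.5923 0.0342 0.0774]
 [0.5924 0.0322 0.0754]
 [0.5907 0.0428 0.0741]
 [0.5904 0.0406 0.0772]
 [0.5903 0.0385 0.0768]
 [0.59   0.0362 0.0801]
 [0.59   0.0342 0.079 ]
 [0.59   0.0321 0.0783]
 [0.5904 0.0302 0.0735]
 [0.59   0.0957 0.0737]
 [0.5884 0.0427 0.0766]
 [0.5881 0.0405 0.079 ]
 [0.588  0.0384 0.0794]
 [0.588  0.0363 0.0787]
 [0.5879 0.0342 0.0793]
 [0.5878 0.0321 0.0799]
 [0.5885 0.0303 0.071 ]
 [0.5877 0.0995 0.0772]
 [0.5875 0.0973 0.0782]
 [0.5876 0.0954 0.0766]
 [0.5876 0.0933 0.0765]
 [0.588  0.0918 0.0709]
 [0.5863 0.0428 0.0755]
 [0.5862 0.0407 0.0768]]
post [0.482  0.0561 0.098 ] 0.10412493210540547 [0.4818 0.0567 0.0996]
[0.5218 0.0024 0.8492]
```

View pics/crop1.png

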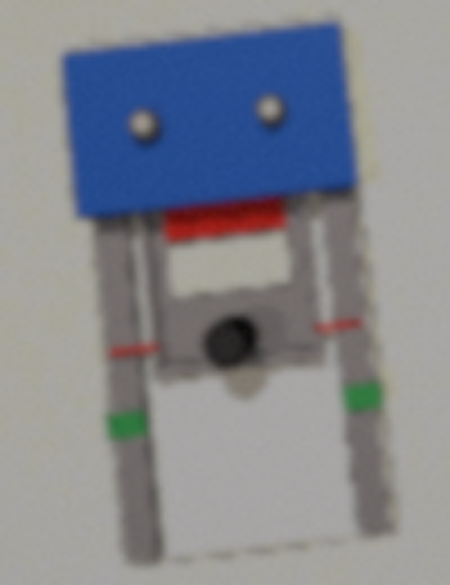

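The sizes and heights fit the given ones. The seat is at (0.585,0.067) with a yaw of 5.2°, and the post matches its predicted position to 1.5 mm. The crop shows the pegs centred, and the clips come out at about 34–35 mm of pull. Next I grasp and lift the magazine.

```bash
python3 - <<'E'
from h import *
np.set_printoptions(precision=4,suppress=True)
mg=np.array([.5189,-.3113]); R1=down(np.radians(-18.2)); R2=down(np.radians(5.2)); s=np.array([.585,.0673])
q1=m.inverse_kinematics([*mg,.2],R1); print(q1, m.inverse_kinematics([*mg,.2],down(np.radians(161.8))), m.inverse_kinematics([*s,.25],R2))
m.move_ptp([*mg,.2],R1); m.set_gripper(1.0)
m.move_l([*mg,.083]); print('F',m.current_force())
m.set_gripper(0.0,50); print('w',m.current_grip_width(),m.current_ee_pos(),'F',m.current_force())
m.move_l([*mg,.233]); print('F lift',m.current_force(),m.current_ft_torque(),m.current_grip_width())
m.move_l([*s,.233],R2,.2); print(m.current_ee_pos(),m.current_time())
snap('scene','scene1.png')
import cv2
p=cv2.imread('pics/scene1.png'); cv2.imwrite('pics/scene1c.png',cv2.resize(p[60:280,230:490],None,fx=2.7,fy=2.7))
E
```

```text
[-0.6173  0.482   1.5348 -0.      1.1248 -0.2996] [-0.6173  0.482   1.5348 -0.      1.1248  2.842 ] [ 0.0355  0.4037  1.5261 -0.      1.2118 -0.0553]
F [0.6324 0.728  0.279 ]
w 0.5762822735243555 [ 0.5193 -0.3116  0.0839] F [-0.2927  0.1452  5.9031]
F lift [-0.1999 -0.3341 -3.9291] [ 0.0278  0.0592 -0.0231] 0.580927283692663
[0.585  0.0666 0.233 ] 7.35
```

View pics/scene1c.png

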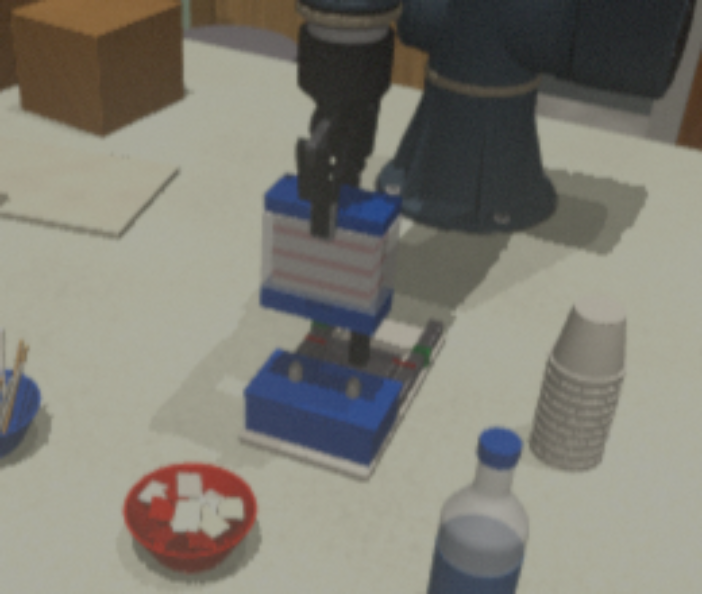

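The scene crop shows the magazine upright and level above the seat, its foot parallel to the seat plate, with the pegs visible at crop (296,370) and (353,385). Next I lower it in steps while watching the force.

```bash
python3 - <<'E'
from h import *
np.set_printoptions(precision=3,suppress=True)
s=np.array([.5850,.0676])
f0=m.current_force()
m.move_l([*s,.170])
for z in np.arange(.166,.1405,-.003):
    m.move_l([*s,z],max_speed=.05); f=m.current_force()-f0
    print(round(z,4),m.current_ee_pos(),f)
    if abs(f[2])>12 or np.hypot(*f[:2])>12: break
E
```

```text
0.166 [0.585 0.068 0.167] [0.793 0.462 0.729]
0.163 [0.585 0.068 0.163] [-0.32   0.704  0.105]
0.16 [0.585 0.068 0.16 ] [ 0.905  1.41  -0.682]
0.157 [0.585 0.068 0.157] [0.483 1.456 0.051]
0.154 [0.585 0.068 0.154] [ 1.571  2.764 -1.637]
0.151 [0.585 0.068 0.151] [ 1.553  3.139 -1.458]
0.148 [0.585 0.068 0.148] [ 0.993  3.683 -1.664]
0.145 [0.585 0.068 0.145] [ 1.212  4.08  -2.103]
0.142 [0.586 0.068 0.144] [-2.143  8.584 14.108]
```

It seated at TCP z = 0.144, which is the predicted full depth. Next I release it, retreat and check with a picture.

```bash
python3 - <<'E'
from h import *
np.set_printoptions(precision=4,suppress=True)
s=np.array([.5850,.0676])
m.move_l([*s,.144],max_speed=.05)
m.set_gripper(1.0); m.move_l([*s,.26])
th=np.radians(5.2); ex=np.array([np.cos(th),np.sin(th)])
m.move_l([*(s-.22*ex),.28],max_speed=.3)   # clear of the top view
p,d,W=snap('top'); C=colour(p); z=W[...,2]; x=W[...,0]; y=W[...,1]
near=(abs(x-.585)<.08)&(abs(y-.067)<.1)
mk=C['blue']&near&(z>.15)&(z<.2)
print('lid',rect(W,mk), cv2.minAreaRect(ontop('top',mk,.175).astype(np.float32)))
v,u=np.mgrid[:400,:640]; bx=(u>255)&(u<330)&(v>255)&(v<290)
for n in('green','red'):
    k,l,st,c=cv2.connectedComponentsWithStats((C[n]&bx).astype(np.uint8))
    for i in range(1,k):
        if st[i,4]>4: P=ontop('top',l==i,.0325).mean(0); print(n,st[i,4],P,(P-s)@ex)
post=bx&(z>.09)&(z<.11); print('post',W[post].mean(0) if post.any() else None,m.current_time())
q,_,_=snap('scene'); a=cv2.resize(q[60:280,230:490],None,fx=2.2,fy=2.2); b=cv2.resize(p[150:325,200:345],None,fx=2.2,fy=2.2)
o=np.zeros((a.shape[0],a.shape[1]+b.shape[1],3),np.uint8); o[:,:a.shape[1]]=a[:o.shape[0]]; hh=min(b.shape[0],o.shape[0]); o[:hh,a.shape[1]:]=b[:hh]
o=cv2.resize(o,(790,int(o.shape[0]*790/o.shape[1]))); cv2.imwrite('pics/placed.png',o[:,:,::-1])
E
```

```text
lid ((0.5847748517990112, 0.06373101472854614), (0.048495687544345856, 0.10846556723117828), 5.071822166442871, np.float64(0.17537396477188874), 1565) ((0.584240198135376, 0.06360892951488495), (0.049368612468242645, 0.10834646970033646), 5.131910800933838)
green 33 [ 0.4516 -0.0024] -0.1392113686699265
green 34 [0.4414 0.1111] -0.1391118033782842
red 7 [0.4767 0.1097] -0.10404303487189577
post [0.4817 0.0568 0.0994] 12.775
```

View pics/placed.png

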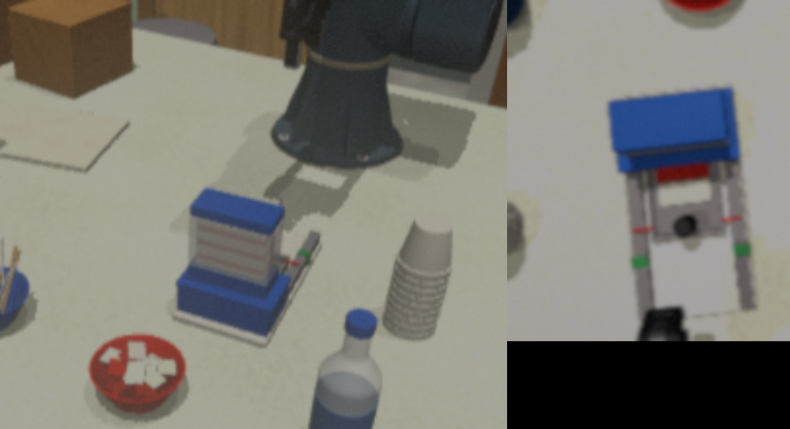

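The picture shows the magazine standing upright and parallel on the seat. Its lid is at z = 0.1754 against an expected 0.175, so the pegs are fully in. The pointer-to-clip distance measures 35 mm. Next I take the post.

```bash
cat > pull.py <<'E'
from h import *
np.set_printoptions(precision=4,suppress=True)
th=np.radians(5.2); ex=np.array([np.cos(th),np.sin(th)]); s=np.array([.5850,.0676])
def look(fn=None):
    p,d,W=snap('top'); C=colour(p)
    v,u=np.mgrid[:400,:640]; bx=(u>255)&(u<335)&(v>250)&(v<300)
    for n in('green','red'):
        k,l,st,c=cv2.connectedComponentsWithStats((C[n]&bx).astype(np.uint8))
        for i in range(1,k):
            if st[i,4]>2: P=ontop('top',l==i,.0325).mean(0); print(n,st[i,4],P,(P-s)@ex)
    if fn:
        q,_,_=snap('scene'); a=cv2.resize(p[200:320,230:350],(400,400),interpolation=cv2.INTER_CUBIC); b=cv2.resize(q[130:250,290:410],(400,400),interpolation=cv2.INTER_CUBIC)
        cv2.imwrite('pics/'+fn,np.hstack([a,b])[:,:,::-1])
E
python3 - <<'E'
from pull import *
pp=np.array([.4815,.0572]); R=down(th)
m.set_gripper(.6); m.move_l([*pp,.15],R,.2); m.move_l([*pp,.062]); print(m.current_force())
m.set_gripper(0,80); e=m.current_ee_pos(); f=m.current_force(); print(m.current_grip_width(),e,f)
look()
m.move_l([*(pp-.035*ex),.062],max_speed=.05); m.dwell(.3)
print(m.current_ee_pos(),(m.current_ee_pos()[:2]-e[:2])@ex,m.current_force(),m.current_grip_width())
look('pull1.png'); print(m.current_time())
E
```

```text
[0.6237 0.7738 0.7882]
0.2373373183172651 [0.4811 0.0572 0.063 ] [-7.0696 -0.6365 13.9086]
[0.4488 0.0542 0.0631] -0.03247792910853519 [8.5951 1.5568 1.7847] 0.2356949061888351
red 97 [0.5066 0.0581] -0.07892421646365783
16.7083
```

View pics/pull1.png

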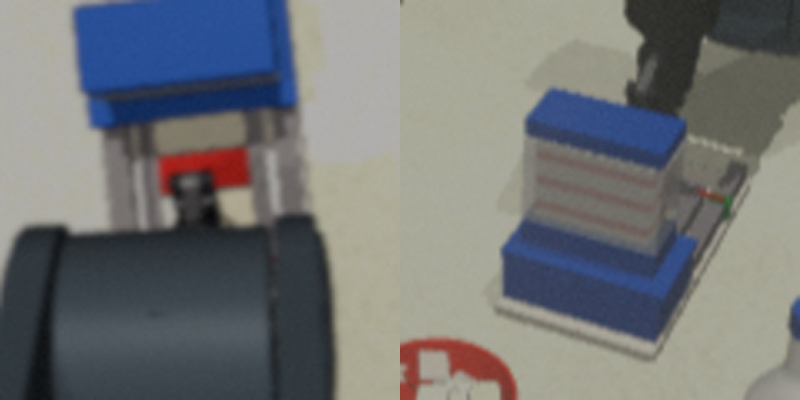

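In the top view the wrist now hides the pointers. In the scene view the right-hand pointer, at crop (710,193), is just short of the green clip at (728,207). The spring load makes the arm sag about 2.5 mm, so I pull further and measure in the scene view.

```bash
cat >> pull.py <<'E'
ey=np.array([-ex[1],ex[0]])
def front(p): # front edge of tray's red plate in top view
    C=colour(p)['red']; v,u=np.mgrid[:400,:640]; k=C&(u>265)&(u<315)&(v>232)&(v<263)
    P=ontop('top',k,.0325)-s; return np.percentile(P@ex,3)
def sc(p):
    C=colour(p); v,u=np.mgrid[:400,:640]; bx=(u>340)&(u<420)&(v>160)&(v<215)
    for n in('green','red'):
        k,l,st,c=cv2.connectedComponentsWithStats((C[n]&bx).astype(np.uint8))
        for i in range(1,k):
            if st[i,4]>2:
                P=ontop('scene',l==i,.0325)-s; print(' sc',n,st[i,4],c[i].round(1),'along',(P@ex).mean().round(4),(P@ex).min().round(4),(P@ex).max().round(4),'lat',(P@ey).mean().round(4))
E
python3 - <<'E'
from pull import *
print('start'); f0=front(np.load('topp.npy')); sc(np.load('scenep.npy'))
print('now',front(snap('top')[0])-f0); sc(snap('scene')[0])
pp=np.array([.4815,.0572])
m.move_l([*(pp-.0376*ex),.062],max_speed=.03); m.dwell(.3)
e=m.current_ee_pos(); print('along',(e[:2]-s)@ex,e,m.current_force(),m.current_grip_width())
print('after',front(snap('top')[0])-f0); q=snap('scene')[0]; sc(q)
cv2.imwrite('pics/pull2.png',cv2.resize(q[160:220,340:410],(700,600),interpolation=cv2.INTER_CUBIC)[:,:,::-1]); print(m.current_time())
E
```

```text
start
 sc green 9 [349.2 179.4] along -0.1373 -0.1419 -0.133 lat -0.054
 sc green 11 [385.7 189.1] along -0.1375 -0.1418 -0.1335 lat 0.0587
now -0.031379642488547764
 sc green 3 [387.7 189.7] along -0.1372 -0.1408 -0.1348 lat 0.0646
along -0.1394376859628942 [0.4462 0.0539 0.0631] [6.8952 2.2305 1.1307] 0.23449970669198503
after -0.033831196670125
17.4583
```

View pics/pull2.png

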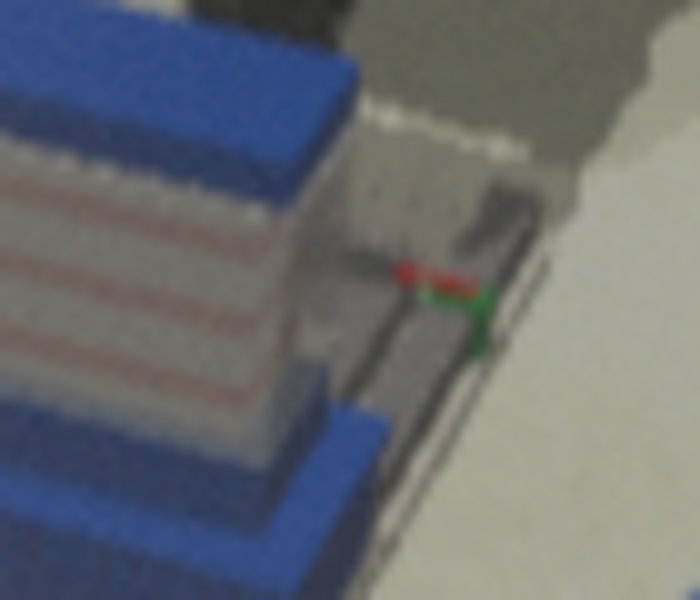

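The crop shows the red pointer at (400–480, 270–290) lying over the green clip. The scale is 2–4 mm per pixel, so I refine it with a softer redness weighting.

```bash
python3 - <<'E'
from pull import *
p0=np.load('scenep.npy').astype(float); q=snap('scene')[0].astype(float)
v,u=np.mgrid[:400,:640]
def prof(p,ch,lo,hi,alongrng):
    w=(p[...,0]-np.maximum(p[...,1],p[...,2])) if ch=='r' else (p[...,1]-np.maximum(p[...,0],p[...,2]))
    A=np.full((400,640),np.nan);L=A.copy(); bx=(u>335)&(u<415)&(v>165)&(v<215)
    P=ontop('scene',bx,.0325)-s; A[bx]=P@ex; L[bx]=P@ey
    k=(L>lo)&(L<hi)&(A>alongrng[0])&(A<alongrng[1])&(w>12)
    return k.sum(),(A[k]*w[k]).sum()/w[k].sum(),(L[k]*w[k]).sum()/w[k].sum()
for lo,hi in((.035,.07),(-.07,-.035)):
    print('start red',prof(p0,'r',lo,hi,(-.12,-.09)),'green',prof(p0,'g',lo,hi,(-.155,-.12)))
print('now red',prof(q,'r',.035,.07,(-.155,-.12)),'green',prof(q,'g',.035,.07,(-.155,-.12)))
e=m.current_ee_pos(); print((e[:2]-s)@ex)
E
```

```text
start red (np.int64(28), np.float64(-0.10626715598769747), np.float64(0.049319142519060916)) green (np.int64(26), np.float64(-0.13634234439390364), np.float64(0.059539224048843056))
start red (np.int64(24), np.float64(-0.10632802614972992), np.float64(-0.049947369194738675)) green (np.int64(23), np.float64(-0.13749051334229984), np.float64(-0.05635323686082346))
now red (np.int64(22), np.float64(-0.14257773287067194), np.float64(0.048035330358312624)) green (np.int64(16), np.float64(-0.13326425419376065), np.float64(0.06259876356579426))
-0.1394442989364117
```

The estimates of the pull are 36.3 mm (scene), 35.2–35.6 mm (arm) and 33.8 mm (red plate edge). The mark is at about 35 mm, so the tray is inside the ±6 mm clips. I do a last check of the magazine and that nothing else has moved, then hand in.

```bash
python3 - <<'E'
from pull import *
p,d,W=snap('top'); C=colour(p); x,y,z=W[...,0],W[...,1],W[...,2]
mk=C['blue']&(abs(x-.585)<.08)&(abs(y-.067)<.1)&(z>.15)&(z<.2); r=rect(W,mk); print('lid',r)
q=snap('scene')[0]; d0=np.abs(q.astype(int)-np.load('scenep.npy')).max(2)
for n,(a,b,c,e) in dict(cups=(430,170,465,232),bottle=(390,220,425,298),sachet=(276,234,326,272),stir=(200,185,246,230),jar=(196,160,220,192)).items(): print(n,d0[b:e,a:c].mean().round(1))
print(m.current_grip_width(),m.current_force(),m.current_ee_pos(),m.current_time())
if abs(r[3]-.175)<.003: m.sign_off(); print('signed')
E
```

```text
lid ((0.5848321914672852, 0.06371266394853592), (0.04857339709997177, 0.10841667652130127), 5.12144136428833, np.float64(0.1754082068566462), 1567)
cups 3.3
bottle 3.6
sachet 3.8
stir 4.2
jar 4.4
0.23403024151593937 [9.0068 1.458  0.1337] [0.4462 0.0539 0.0631] 17.6083
the job is handed in; nothing more can be done
signed
```

The magazine is on the stand and released, the tray is pulled to the green marks with the gripper still holding its post, and I handed the job in at 17.6 s.

- **Magazine:** it went down until it met the seat at the predicted depth. Afterwards its lid was at 0.1754 m (0.175 m expected for full seating), upright and turned 5.1° to match the stand's 5.2°.
- **One small disagreement:** the lid's middle measured about 3.5 mm to one side of the seat's middle along the long direction. That is more than the 2 mm play of the pegs, but the height shows it fully seated, so I took it as mostly measuring error.
- **Tray:** the mark is at about 35 mm of pull. My checks put the tray at 36.3 mm (scene camera), 35.2–35.6 mm (arm position) and 33.8 mm (red plate edge, top camera). They disagree by up to 2.5 mm, but all lie well inside the ±6 mm clips. The wrist hid the pointers from the top camera, so I saw only one pointer over its clip, in the scene view. The spring load on the gripper was steady at about 9 N.
- **Bystanders:** the cups, bottle, jar and both bowls looked unchanged between the first and last scene pictures.

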